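Tip the roasted walnuts through the funnel into the jar

ROBOT

A 7-joint arm with a two-finger parallel gripper is mounted at the origin on the work surface. World frame = base frame: x ahead of the robot, y to its left, z up, the work surface at z = 0. Lengths are in mm, angles in rad, forces in N, time in s.
With the tool pointing down it reaches from about 350 to 900 mm from the base axis. Payload 19.9 kg.
Tool frame: the origin (TCP) lies on the centre line of the jaws, within the pads' length; the fingertips stand 11 mm ahead of it and the grasp point (between the pads) lies 8 mm behind it; z points along the fingers, y is the line along which they close (so a half turn about z gives the same grasp; the last joint's range is limited). The gripper opens to 94 mm and grips with 3 to 60 N. Pads are 16 mm wide; open, the fingers measure 119 mm over their backs; the gripper's body (75 mm by 177 mm) begins 78 mm behind the grasp point.
Start: joints at [-1.313, 0.417, -0.01, 1.614, 0.005, 1.111, -0.053], TCP at [183.973, 597.289, 216.425] pointing down, gripper open.
Joint ranges: [-2.81, 2.81], [-0.39, 2.02], [-1.27, 1.25], [0.06, 2.57], [-1.19, 4.33], [0.19, 2], [-2.82, 2.82]. Speed limits (rad/s): [1.89, 1.89, 2.39, 2.39, 3.01, 3.01, 3.01].

INTERFACE

Orientations are given as [roll, pitch, yaw] about the fixed x, y, z axes, in that order (R = Rz(yaw) Ry(pitch) Rx(roll)).
In Python, from bench import get_obs, grab_frame, camera_model, ticket gives the robot as it stands.
- The arm moves only by the shell command python3 -m handwheel 'ROWS' [FORCE]. ROWS is JSON, a list of rows, each a list of 3 entries, a list of its own where there are three numbers: the shift along the tool's x, y, z in m, then the turn, a rotation vector about the tool's x, y, z in rad, then the opening, from 0 (shut) to 1 (fully open). A call has 1 to 8 rows; each row is the pose to reach, as a shift and turn from the pose commanded when the call began, along the tool's axes at that moment; what a row does not reach only later rows make up. A row lasts 1/12 s, in which the tool goes at most 41.7 mm and 7.16 degrees, less where a joint would pass 70% of its speed; a pose out of reach is approached as far as the arm can. A call with a gripper value outside its range is refused whole. The fingers move at their own pace and stop on an object; FORCE is the grip in N (left out, the last holds). Time passes only in rows, so rows that repeat a pose let the fingers close. It gives the time, the measured TCP pose, the force, the opening and the grip force at its end, in the units of the state.
- get_obs(): the state, without advancing time (a new reading comes with each control period).
- grab_frame(name): name is "side" or "top" or "wrist"; returns the picture (400x640x3 uint8, red, green, blue); there is no depth.
- camera_model(name): a dict with "vfov" (degrees; the focal length in pixels is half the picture's height over the tangent of half this angle, whatever the lens; pixels are square), "cx", "cy" (the principal point, pixels), "world_from_camera" (4x4, takes a point from camera to world coordinates). Camera axes: x right, y down, z forward; pixel columns grow to the right and rows downward; lengths in mm; the calibration is good to about 2 mm. A picture is of the moment at which its call begins: read the wrist's pose just before it. camera_model takes no time and is no camera call; for the wrist camera it gives the pose at the moment of the call.
- ticket.hand_in(): hands the job in; it is judged then, once.
The state is a dict: "t": time; "joint_pos": joint angles; "qvel": joint speeds; "effort": joint torques, N m; "position": TCP position; "tool_rot": TCP orientation; "contact_force": force on the tool from outside, world axes, zero at the start; "wrist_torque": the same for the moment, N m; "grip_width": opening from 0.0 (shut) to 1.0 (fully open); "gripper_force": force on a finger pad.
Only numpy, scipy, OpenCV 4.12 (cv2) and the standard library are available. Lean on these libraries where they do the work, as an engineer would, in place of code of your own. Each camera call takes 0.05 s, during which the arm holds its last target. There are 200 camera calls.

TASK

Slide the paddle board, with the funnel jar standing on it, along the table until the funnel is under the roaster's spout, then push the lever over to tip the pan steadily so that all five walnuts run through the funnel down into the jar. Then put the pan back level, and leave the jar upright on its board with none of the other things on the table disturbed.

Things in the scene. Friction and masses are not known exactly. Their poses are not given: they have to be found in the camera images.
- roaster: White table-top nut roaster, fixed: box 180 x 180 x 150 mm high with two dials on the side facing the robot, spanning x -90..90, y -45..135 mm of its frame; origin on the table. On top a dark pan, hinged between two steel plates (x +-58, y -80..20, up to z 200 mm); hinge axis along the roaster's x through y -60, z 184 mm; spout towards the roaster's -y
- pan (a joint): tip angle of the roaster's pan: 0 level, 1.0 rad at the stop with the spout down and the rear up. The hinge is stiff: the pan stays where it is left (up to 8 N on the ball moves it either way). The nuts run out between about 0.3 and 1.0 rad
- knob (a point): centre of the 30 mm black ball on the pan's tipping lever (12 mm rod, ball 110 mm from the hinge axis), beside the pan on the robot's side (roaster x -94 mm). Pan level: leans 0.5 rad away from the spout, ball 280 mm above the table. Pushed about 105 mm towards the spout (roaster -y) it leans 0.5 rad the other way, pan at 1.0 rad. Free space before and behind the ball
- lip (a point): middle of the pan's spout lip (95 mm wide), 43 mm from the hinge; 179 mm above the table when level, about 145 mm when fully tipped
- drop (a point): point on the table, fixed to the roaster at y = -127 mm of its frame, over which the nuts come down when the pan is tipped steadily; the jar's axis belongs here (within about 20 mm)
- board: dark wooden paddle board flat on the table, 14 mm thick: a disc of 132 mm diameter with a 28 mm wide handle along the board's -x to 200 mm from the disc's centre. Origin under the disc's centre. A rim 7 mm high, 86 mm inside diameter, on the disc keeps the jar's foot in place. About 0.5 kg
- grip (a point): point on top of the board's handle, 155 mm from the disc's centre, 14 mm above the table; the handle runs along the board's x axis, so fingers close along the board's y
- jar: narrow clear jar, 80 mm outside and 72 mm inside diameter, 74 mm high, floor 6 mm, with a wide steel funnel fixed on top (throat 58 mm inside, mouth 132 mm across, 114 mm above the foot), standing loose inside the board's rim; top 128 mm above the table. Origin under the centre of its foot, z up. About 0.4 kg
- mouth (a point): centre of the funnel's mouth, 114 mm above the jar's foot
- nut0: one of five walnuts in the roaster's pan, 26 mm thick and 32 mm long, 15 g; origin at its centre
- nut1: one of five walnuts in the roaster's pan, 26 mm thick and 32 mm long, 15 g; origin at its centre
- nut2: one of five walnuts in the roaster's pan, 26 mm thick and 32 mm long, 15 g; origin at its centre
- nut3: one of five walnuts in the roaster's pan, 26 mm thick and 32 mm long, 15 g; origin at its centre
- nut4: one of five walnuts in the roaster's pan, 26 mm thick and 32 mm long, 15 g; origin at its centre
- spatula: Bystander: plain wooden spatula 270 mm long, lying flat at the robot's left; x along its length
- spoon: Bystander: steel spoon 180 mm long, lying flat; x along its length
- spice_a: Bystander: amber spice jar with a green cap, 70 mm across and 130 mm high; origin at the centre of its underside
- spice_b: Bystander: clear spice jar with a green cap, 60 mm across and 110 mm high; origin at the centre of its underside
- bowl: Bystander: terracotta bowl, 140 mm across and 60 mm high; origin at the centre of its underside
- oil: Bystander: yellow oil bottle, 64 mm across and 190 mm high; origin at the centre of its underside
Not all that is in view belongs to the job. What is shaped like the jar but turquoise or yellow is not meant.

How it is judged:
By the outcome, as a careful person would: the job done as asked, in the order asked, and still so for the second after the job is handed in, with the robot touching nothing.
It also fails if it takes over 64 s, if anything falls off the work surface, if the arm or the gripper's body presses on something with over 40 N, if the wrist force passes 120 N, or if a joint passes its speed limit or range.

## Working session

There is one attempt and no reset: what is moved stays moved. The work goes in short steps, Python scripts to look and compute and a shell command to move; the robot and the scene stay as the last step left them, time stands still between calls to the robot, and variables do not carry over. Pictures are saved under pics/ and viewed, at most 10 in all, crops included, and the job is handed in when it is done.

```bash
mkdir -p pics
python3 - <<'E'
from bench import *
import cv2,numpy as np
o=get_obs();print(o)
for n in("top","side"):
    f=grab_frame(n);cv2.imwrite(f"pics/{n}0.png",f[:,:,::-1]);m=camera_model(n);print(n,m)
E
```

```text
{'t': 0.0, 'joint_pos': array([-1.31346407,  0.4179511 , -0.01034651,  1.6141777 ,  0.00469998,
        1.11074601, -0.05299523]), 'qvel': array([ 0.00033941, -0.00019311, -0.00119418, -0.00062636, -0.00017274,
       -0.00076735,  0.00168245]), 'effort': array([ 8.15862695e-04, -8.51268339e+01,  6.39010258e-01, -4.25991404e+01,
       -4.87956998e-02,  1.87657576e-02,  1.18721732e-04]), 'position': array([183.87752104, 596.9388384 , 215.83789255]), 'tool_rot': array([-3.14033699e+00,  7.58401684e-05,  2.84281324e+00]), 'contact_force': array([-0.57858095, -0.21751471,  0.27946426]), 'wrist_torque': array([-0.00988992,  0.01572259, -0.01936522]), 'gripper_force': 0.0, 'grip_width': 0.9977776283503422}
top {'vfov': 46.160836753151095, 'cx': 322.7472720155716, 'cy': 200.79135971021265, 'world_from_camera': array([[-2.82126921e-02, -9.93914769e-01,  1.06477582e-01,
         4.17625397e+02],
       [-9.99581423e-01,  2.87341209e-02,  3.36581896e-03,
         3.37428595e+01],
       [-6.40487690e-03, -1.06338054e-01, -9.94309406e-01,
         1.64817325e+03],
       [ 0.00000000e+00,  0.00000000e+00,  0.00000000e+00,
         1.00000000e+00]])}
side {'vfov': 42.13073481644998, 'cx': 308.908225967745, 'cy': 196.7475344887014, 'world_from_camera': array([[ 9.97513486e-01, -6.08876472e-02,  3.54900015e-02,
         5.43744690e+02],
       [-6.96309737e-02, -7.73729431e-01,  6.29677929e-01,
        -8.55775855e+02],
       [-1.08799489e-02, -6.30583429e-01, -7.76045208e-01,
         1.27044176e+03],
       [ 0.00000000e+00,  0.00000000e+00,  0.00000000e+00,
         1.00000000e+00]])}
```

View pics/top0.png

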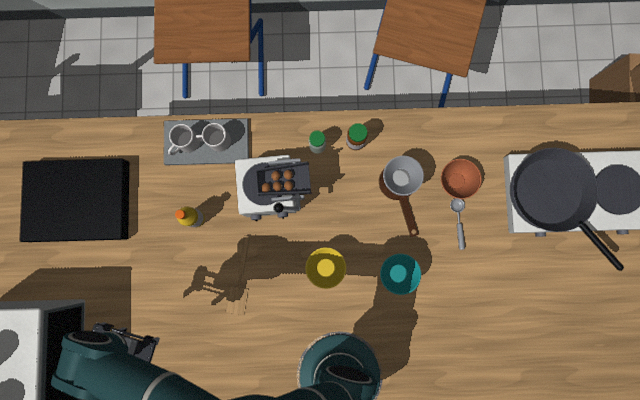

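View pics/side0.png

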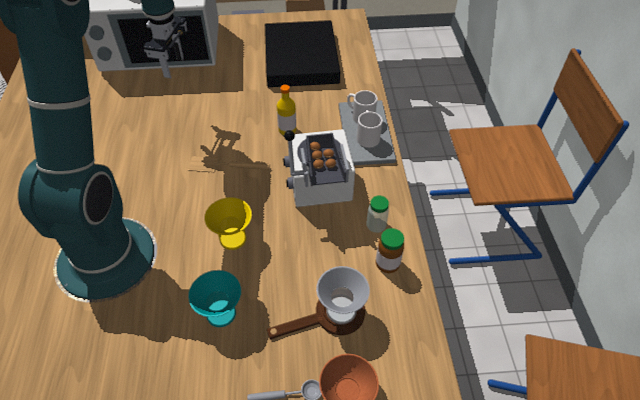

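Candidates for the jar: the steel funnel at top (403,177), the yellow one (326,268) and the turquoise one (399,273). I choose the steel one, which stands on the dark paddle board with its handle end at (414,232). The roaster is at (273,187) with its spout to the image right (world -y) and the knob at (279,207).

```bash
cat > h.py <<'E'
from bench import *
import cv2,numpy as np
def ray(n,u,v,z,m=None):
    m=m or camera_model(n);f=200/np.tan(np.radians(m['vfov']/2));T=m['world_from_camera']
    d=T[:3,:3]@np.array([(u-m['cx'])/f,(v-m['cy'])/f,1]);o=T[:3,3]
    return (o+d*(z-o[2])/d[2])
def proj(n,p,m=None):
    m=m or camera_model(n);f=200/np.tan(np.radians(m['vfov']/2));T=m['world_from_camera']
    c=T[:3,:3].T@(np.array(p)-T[:3,3]);return c[:2]/c[2]*f+[m['cx'],m['cy']]
E
python3 - <<'E'
from h import *
t=cv2.imread('pics/top0.png');s=cv2.imread('pics/side0.png')
a=cv2.resize(t[130:250,220:480],None,fx=3,fy=3,interpolation=cv2.INTER_CUBIC)
b=cv2.resize(s[110:350,250:410],None,fx=2.4,fy=2.4,interpolation=cv2.INTER_CUBIC)
cv2.imwrite('pics/c1.png',a)
cv2.imwrite('pics/c2.png',b)
# knob
for n,i,(x0,x1,y0,y1) in(('top',t,(268,290,198,217)),('side',s,(280,300,126,145))):
    c=i[y0:y1,x0:x1].max(2)<45;v,u=np.nonzero(c);print(n,'knob',u.mean()+x0,v.mean()+y0,c.sum(),ray(n,u.mean()+x0,v.mean()+y0,280))
hsv=cv2.cvtColor(t,cv2.COLOR_BGR2HSV)
c=t[165:240,375:440].astype(int);B=((c[:,:,2]-c[:,:,0])>20)&(c[:,:,2]<130)
print('mouth',ray('top',403,177,128),'handle end',ray('top',414.5,232,14),ray('top',406,200,14))
E
```

```text
top knob 278.984375 207.75 64 [547.35376404 167.07936038 280.        ]
side knob 289.0 135.5068493150685 73 [549.99575289 166.22740613 280.        ]
mouth [ 651.07815772 -225.77396629  128.        ] handle end [ 474.46228191 -276.15595374   14.        ] [ 586.99043472 -251.94216926   14.        ]
```

View pics/c1.png

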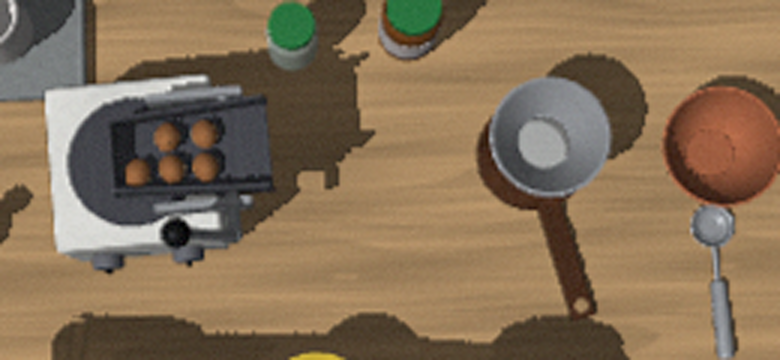

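View pics/c2.png

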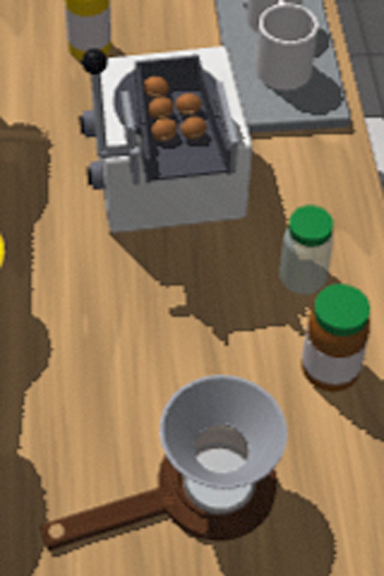

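Crops: the pan's lip runs from (309,162) to (311,193) in the top picture, the roaster's rear top edge from (235,160) to (239,214), the funnel mouth is at (403,176), and the handle's end hole is at (414,232).

Run:
```python
from h import *
P=lambda u,v,z:ray('top',220+u/3,130+v/3,z)[:2]
k=np.array([548.7,166.6]);a,b=P(268,97,179),P(273,191,179);lip=(a+b)/2
c,d=P(45,90,150),P(57,252,150)
print('lip',a,b,lip,'corners',c,d)
yaw=lambda v,w:np.arctan2(v[1],v[0])-np.arctan2(w[1],w[0])
print('yaws',yaw(a-b,(1,0)),yaw(c-d,(1,0)),yaw(lip-k,(94,-95.7)),yaw(c-k,(184,142.3)),yaw(d-k,(4,142.3)),'len',np.linalg.norm(c-d),np.linalg.norm(lip-k))
R=lambda y:np.array([[np.cos(y),-np.sin(y)],[np.sin(y),np.cos(y)]])
for y in(.05,.075,.1): print(y,'drop',lip+R(y)@[0,-24],k+R(y)@[94,-119.7], 'org',k-R(y)@[-94,-7.3])
# funnel/jar: top ellipse mask in top view
m=P(550,136,128);print('mouth',m, 'hole',P(582,305,14),'handle root',P(551,205,14))
h=P(582,305,14)-m;print('handle dir',np.arctan2(*h[::-1]),np.linalg.norm(h))
# side handle
Q=lambda u,v,z:ray('side',250+u/2.4,110+v/2.4,z)[:2]
print('side mouth',Q(224,430,128),'hole',Q(57,530,14),'bowl',P(722,145,60),'oil',ray('top',183,214,190)[:2],'yellow',ray('top',325,268,128)[:2],'turq',ray('top',399,273,128)[:2],'spA',P(412,10,130),'spB',P(292,25,110))
o=get_obs();print(o['position'],o['tool_rot'])
```

```text
lip [699.00151208  77.84418611] [598.61476537  75.1130404 ] [648.80813873  76.47861326] corners [719.33392115 319.63627903] [543.26518088 308.26910865]
yaws 0.027199528346847662 0.064471504131907 0.06141156076985477 0.07279194750795293 0.06644619228611948 len 176.43529652725726 134.69782398905335
0.05 drop [650.00763879  52.50860701] [648.56503104  51.74763574] org [642.21767654 178.58891881]
0.075 drop [650.6064517   52.54608162] [651.40483486  54.27989096] org [641.88876204 180.92287086]
0.1 drop [651.20414072  52.59851329] [654.18045151  56.88234258] org [641.50160759 183.24787157]
mouth [ 656.55698686 -227.11903862] hole [ 475.6665682  -274.47889297] handle root [ 593.08815788 -244.064414  ]
handle dir -2.885525120790398 186.9874310474358
side mouth [ 660.41244037 -229.49353634] hole [ 479.76064516 -273.73509973] bowl [ 651.17356891 -433.75901966] oil [544.93587665 475.86126948] yellow [363.43995624  37.78241087] turq [ 340.96084169 -198.57682688] spA [800.8572542  -81.61145795] spB [792.82907164  51.12022922]
[183.91032922 596.98857531 215.88309715] [-3.14048209e+00  1.07332041e-04  2.84276918e+00]
```

```bash
cat >> h.py <<'E'
from scipy.spatial.transform import Rotation as Ro
def plan(p,yaw):
    o=get_obs();R=Ro.from_euler('xyz',o['tool_rot']);T=Ro.from_euler('xyz',[np.pi,0,yaw])
    print('t',round(o['t'],2),'shift m',(R.inv().apply(np.array(p)-o['position'])/1000).round(4),'turn',(R.inv()*T).as_rotvec().round(3),'J',o['joint_pos'].round(2),'F',o['contact_force'].round(1))
E
python3 -m handwheel '[[[-0.03,-0.01,-0.04],[0,0,0.12],1],[[-0.06,-0.02,-0.08],[0,0,0.24],1],[[-0.09,-0.03,-0.12],[0,0,0.36],1],[[-0.12,-0.04,-0.13],[0,0,0.48],1],[[-0.15,-0.06,-0.13],[0,0,0.60],1],[[-0.18,-0.07,-0.13],[0,0,0.72],1],[[-0.21,-0.09,-0.13],[0,0,0.84],1],[[-0.22,-0.10,-0.13],[0,0,0.90],1]]'
python3 -c "
from h import *
plan([470,100,340],1.0);plan([480,-267,250],.256)"
```

```text
t: 0.77
position: [368.7, 432.8, 346.6]
tool_rot: [3.141, 0.001, 1.93]
contact_force: [0.1, -0.6, -0.2]
grip_width: 1.001
gripper_force: 0.0
t 0.77 shift m [-0.3472 -0.0222  0.007 ] turn [0.001 0.001 0.93 ] J [-1.13  0.22  0.25  1.59 -0.06  1.33 -0.51] F [ 0.1 -0.6 -0.2]
t 0.77 shift m [-0.6942 -0.1419  0.0973] turn [0.002 0.    1.674] J [-1.13  0.22  0.25  1.59 -0.06  1.33 -0.51] F [ 0.1 -0.6 -0.2]
```

```bash
python3 -m handwheel '[[[-0.035,0,0],[0,0,0.12],1],[[-0.075,0,0],[0,0,0.24],1],[[-0.115,0,0],[0,0,0.36],1],[[-0.155,0,0],[0,0,0.48],1],[[-0.195,0,0],[0,0,0.60],1],[[-0.235,-0.01,0],[0,0,0.72],1],[[-0.275,-0.015,0],[0,0,0.84],1],[[-0.315,-0.02,0],[0,0,0.93],1]]'
python3 -c "
from h import *
plan([480,-267,250],.256)"
```

```text
t: 1.43
position: [460.4, 134.2, 346.4]
tool_rot: [-3.141, -0.0, 1.006]
contact_force: [2.2, 0.1, 0.4]
grip_width: 0.997
gripper_force: 0.0
t 1.43 shift m [-0.3286  0.2312  0.0963] turn [-0.    0.    0.75] J [-0.87  0.04  0.54  1.8  -0.02  1.31 -0.88] F [2.2 0.1 0.4]
```

```bash
python3 -m handwheel '[[[-0.033,0.023,0],[0,0,0.1],1],[[-0.066,0.046,0],[0,0,0.2],1],[[-0.1,0.07,0],[0,0,0.3],1],[[-0.133,0.094,0],[0,0,0.4],1],[[-0.166,0.117,0.01],[0,0,0.5],1],[[-0.2,0.14,0.02],[0,0,0.6],1],[[-0.233,0.164,0.04],[0,0,0.7],1],[[-0.266,0.187,0.06],[0,0,0.75],1]]'
python3 -c "
from h import *
plan([490,-270,200],.256)"
```

```text
t: 2.1
position: [477.9, -183.6, 289.7]
tool_rot: [3.141, -0.002, 0.257]
contact_force: [1.9, 1.6, 0.1]
grip_width: 1.001
gripper_force: 0.0
t 2.1 shift m [-0.0105  0.0866  0.0897] turn [ 0.    -0.002  0.001] J [-0.46  0.2   0.88  1.82 -0.16  1.2  -0.84] F [1.9 1.6 0.1]
```

```bash
python3 -m handwheel '[[[-0.005,0.03,0.03],[0,0,0],1],[[-0.01,0.06,0.06],[0,0,0],1],[[-0.01,0.087,0.09],[0,0,0],1],[[-0.01,0.087,0.09],[0,0,0],1],[[-0.01,0.087,0.09],[0,0,0],1]]'
python3 - <<'E'
from h import *
plan([508,-267,18],.256)
m=camera_model('wrist');f=grab_frame('wrist');cv2.imwrite('pics/w1.png',f[:,:,::-1])
import pickle;pickle.dump(m,open('w1.pkl','wb'))
print(proj('wrist',[508,-267,14],m),proj('wrist',[479.7,-274,14],m))
E
```

```text
t: 2.52
position: [489.7, -269.5, 198.0]
tool_rot: [-3.141, 0.004, 0.26]
contact_force: [0.2, 0.2, 0.4]
grip_width: 0.999
gripper_force: 0.0
t 2.52 shift m [0.0191 0.0024 0.1799] turn [-0.001  0.004  0.004] J [-0.2   0.42  0.84  1.82 -0.35  1.06 -0.54] F [0.2 0.2 0.4]
[318.56225621 170.50051931] [318.06168628 195.47392573]
```

View pics/w1.png

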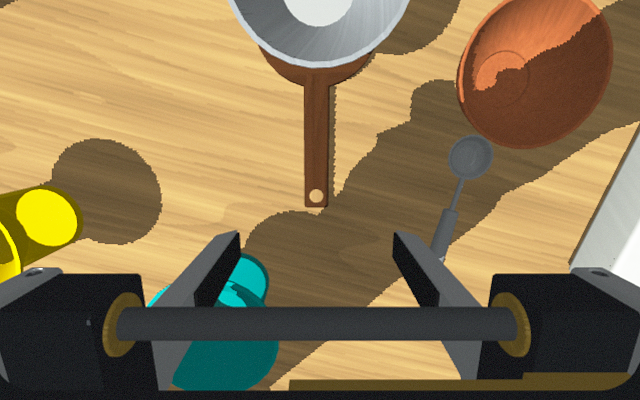

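The picture shows the handle vertical at column 316, with its hole at (316,196) where it was predicted. The steel funnel is at (318,5), and the spoon at (455,200) is well clear. Going down to grip.

```bash
python3 -m handwheel '[[[0.006,0,0.03],[0,0,0],0.7],[[0.012,0,0.06],[0,0,0],0.7],[[0.019,0.001,0.09],[0,0,0],0.7],[[0.019,0.001,0.12],[0,0.004,0],0.7],[[0.019,0.001,0.145],[0,0.004,0],0.7],[[0.019,0.001,0.165],[0,0.004,0],0.7],[[0.019,0.001,0.178],[0,0.004,0],0.7],[[0.019,0.001,0.182],[0,0.004,0],0.7]]'
python3 -m handwheel '[[[0,0,0],[0,0,0],0.5],[[0,0,0],[0,0,0],0.35],[[0,0,0],[0,0,0],0.25],[[0,0,0],[0,0,0],0.2],[[0,0,0],[0,0,0],0.2],[[0,0,0],[0,0,0],0.2]]' 30
python3 -c "
from h import *
plan([500,15,15],.256)"
```

```text
t: 3.23
position: [510.2, -262.8, 17.6]
tool_rot: [-3.141, -0.004, 0.265]
contact_force: [-0.8, -0.1, -0.1]
grip_width: 0.702
gripper_force: 0.0
t: 3.73
position: [509.9, -264.4, 18.4]
tool_rot: [3.141, -0.005, 0.263]
contact_force: [0.4, 1.3, 0.1]
grip_width: 0.311
gripper_force: 0.0
t 3.73 shift m [ 0.063  -0.2723  0.0035] turn [ 0.    -0.005  0.007] J [-0.06  0.69  0.64  1.89 -0.59  0.75 -0.39] F [0.4 1.3 0.1]
```

```bash
python3 -m handwheel '[[[0,0,0.002],[0,0,0],0.2],[[0,0,0.003],[0,0,0],0.2],[[0,0,0.003],[0,0,0],0.2],[[0,0,0.003],[0,0,0],0.2]]' 35
python3 -c "
from h import *
plan([500,15,15],.256)"
```

```text
t: 4.07
position: [510.6, -264.2, 16.8]
tool_rot: [-3.141, -0.006, 0.263]
contact_force: [-7.1, 10.3, 38.7]
grip_width: 0.293
gripper_force: 35.0
t 4.07 shift m [ 0.0623 -0.2723  0.0023] turn [-0.    -0.006  0.007] J [-0.06  0.69  0.64  1.89 -0.6   0.75 -0.39] F [-7.1 10.3 38.7]
```

```bash
python3 -m handwheel '[[[0,0,-0.001],[0,0,0],0.2],[[0,0,-0.002],[0,0,0],0.2],[[0,0,-0.002],[0,0,0],0.2]]' 35
```

```text
t: 4.32
position: [510.1, -264.0, 17.0]
tool_rot: [3.141, -0.005, 0.263]
contact_force: [3.9, 0.9, -2.7]
grip_width: 0.291
gripper_force: 35.0
```

```bash
python3 -m handwheel '[[[0.001,-0.004,0],[0,0,0],0.2],[[0.002,-0.010,0],[0,0,0],0.2],[[0.004,-0.0175,0],[0,0,0],0.2],[[0.0065,-0.027,0],[0,0,0],0.2],[[0.009,-0.039,0],[0,0,0],0.2],[[0.012,-0.0505,0],[0,0,0],0.2],[[0.015,-0.062,0],[0,0,0],0.2],[[0.0175,-0.074,0],[0,0,0],0.2]]'
python3 -m handwheel '[[[0.003,-0.012,0],[0,0,0],0.2],[[0.0055,-0.023,0],[0,0,0],0.2],[[0.008,-0.035,0],[0,0,0],0.2],[[0.011,-0.047,0],[0,0,0],0.2],[[0.014,-0.058,0],[0,0,0],0.2],[[0.0165,-0.07,0],[0,0,0],0.2],[[0.0195,-0.0815,0],[0,0,0],0.2],[[0.022,-0.093,0],[0,0,0],0.2]]'
python3 -c "
from h import *
plan([502,17,17],.263)"
```

```text
t: 4.98
position: [506.9, -188.8, 16.9]
tool_rot: [3.14, -0.004, 0.261]
contact_force: [0.1, -4.9, -0.4]
grip_width: 0.292
gripper_force: 35.5
t: 5.65
position: [504.0, -93.1, 17.0]
tool_rot: [3.14, -0.004, 0.261]
contact_force: [-0.1, -5.8, -1.3]
grip_width: 0.292
gripper_force: 35.5
t 5.65 shift m [ 2.650e-02 -1.068e-01 -1.000e-04] turn [ 0.001 -0.004 -0.002] J [-0.4   0.61  0.66  2.05 -0.6   0.67 -0.66] F [-0.1 -5.8 -1.3]
```

```bash
python3 -m handwheel '[[[0.003,-0.012,0],[0,0,0],0.2],[[0.0055,-0.023,0],[0,0,0],0.2],[[0.008,-0.035,0],[0,0,0],0.2],[[0.011,-0.047,0],[0,0,0],0.2],[[0.014,-0.058,0],[0,0,0],0.2],[[0.017,-0.068,0],[0,0,0],0.2],[[0.019,-0.076,0],[0,0,0],0.2],[[0.020,-0.080,0],[0,0,0],0.2]]'
python3 -m handwheel '[[[0,0,0],[0,0,0],0.2],[[0,0,0],[0,0,0],0.2]]'
python3 - <<'E'
from h import *
plan([502,17,17],.263)
a=[]
for n,(y0,y1,x0,x1) in (("top",(120,250,220,480)),("side",(110,300,250,420))):
    f=grab_frame(n)[:,:,::-1];cv2.imwrite(f'pics/{n}2.png',f);c=f[y0:y1,x0:x1];a.append(cv2.resize(c,(0,0),fx=3 if n=='top' else 3,fy=3,interpolation=cv2.INTER_CUBIC))
cv2.imwrite('pics/t2.png',a[0]);cv2.imwrite('pics/s2.png',a[1])
E
```

```text
t: 6.32
position: [502.8, -9.2, 17.0]
tool_rot: [-3.142, -0.004, 0.264]
contact_force: [-0.9, -3.7, -2.8]
grip_width: 0.298
gripper_force: 35.4
t: 6.48
position: [503.2, -10.1, 17.1]
tool_rot: [3.142, -0.004, 0.263]
contact_force: [1.9, -0.3, -3.5]
grip_width: 0.289
gripper_force: 35.1
t 6.48 shift m [ 0.0059 -0.0265  0.0002] turn [ 0.    -0.004  0.   ] J [-0.57  0.6   0.66  2.07 -0.6   0.66 -0.82] F [ 1.9 -0.3 -3.5]
```

View pics/t2.png

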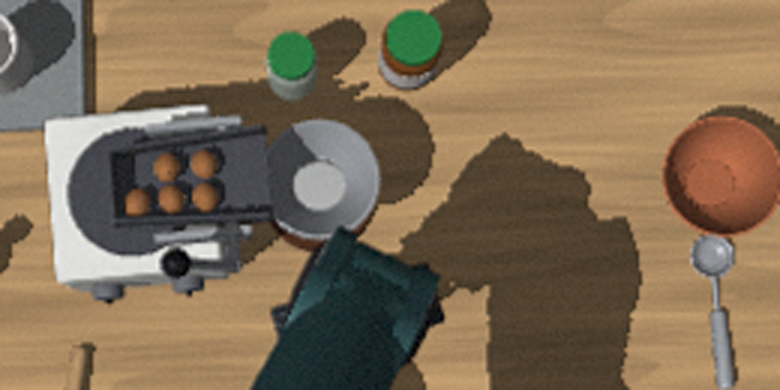

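View pics/s2.png

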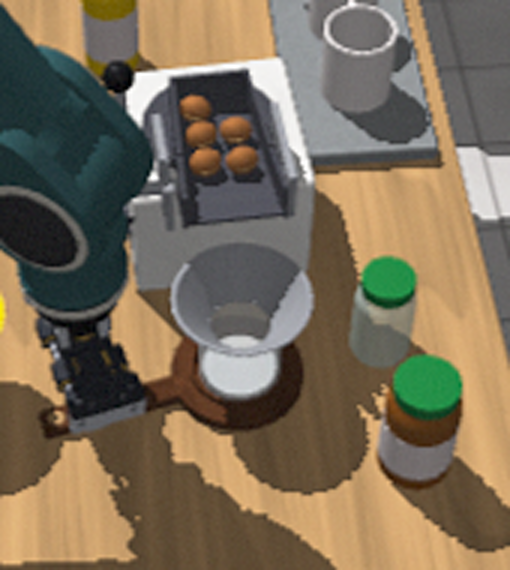

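Both crops show the jar upright in its rim, with the mouth at top (325.8,180.3) and side (330.5,209.3), just short of the spout lip.

Run:
```python
from h import *
a=ray('top',325.8,180.3,128);b=ray('side',330.5,209.3,128);print(a,b)
m=(a+b)/2
# side lip check from s2 crop: lip ends (190,224),(283,213)
l=[ray('side',250+u/3,110+v/3,179) for u,v in((192,224),(284,213))];print('side lip',l,(l[0]+l[1])/2)
d=np.array([650.5,53.5])-m[:2];print('delta',d,'tool',d@[.9656,.26],d@[.26,-.9656])
```

```text
[647.54416325  26.99940525 128.        ] [652.68376669  21.6489737  128.        ]
side lip [array([610.66377377,  71.57451697, 179.        ]), array([696.48536299,  78.18471962, 179.        ])] [653.57456838  74.8796183  179.        ]
delta [ 0.38603503 29.17581053] tool 7.958466161645387 -28.071793537993283
```

```bash
python3 -m handwheel '[[[0.001,-0.004,0],[0,0,0],0.2],[[0.003,-0.010,0],[0,0,0],0.2],[[0.005,-0.018,0],[0,0,0],0.2],[[0.007,-0.024,0],[0,0,0],0.2],[[0.0075,-0.027,0],[0,0,0],0.2],[[0.0075,-0.027,0],[0,0,0],0.2],[[0.0075,-0.027,0],[0,0,0],0.2]]'
python3 -m handwheel '[[[0,0,0],[0,0,0],0.35],[[0,0,0],[0,0,0],0.45],[[0,0,0],[0,0,0],0.5],[[0,0,0],[0,0,0],0.5],[[0,0,0],[0,0,0],0.5]]'
python3 - <<'E'
from h import *
plan([503,17,150],.263)
f=grab_frame('side')[:,:,::-1];cv2.imwrite('pics/side3.png',f)
g=cv2.cvtColor(f,cv2.COLOR_BGR2HSV)
E
```

```text
t: 7.17
position: [503.4, 18.0, 17.2]
tool_rot: [3.141, -0.005, 0.263]
contact_force: [2.1, -1.0, -3.6]
grip_width: 0.292
gripper_force: 35.2
t: 7.58
position: [503.2, 17.7, 17.2]
tool_rot: [-3.142, -0.004, 0.263]
contact_force: [-0.1, 0.6, -0.5]
grip_width: 0.494
gripper_force: 0.0
t 7.58 shift m [ 0.0002  0.0006 -0.1328] turn [-0.    -0.004 -0.   ] J [-0.63  0.6   0.66  2.07 -0.6   0.66 -0.87] F [-0.1  0.6 -0.5]
```

```bash
python3 -m handwheel '[[[0,0,-0.005],[0,0,0],0.5],[[0,0,-0.02],[0,0,0],0.5],[[0,0,-0.05],[0,0,0],0.5],[[0,0,-0.09],[0,0,0],0.5],[[0,0,-0.13],[0,0,0],0.55],[[0,0,-0.17],[0,0,0],0.6],[[0,0,-0.21],[0,0,0],0.6],[[0,0,-0.25],[0,0,0],0.6]]'
python3 -m handwheel '[[[0,0,-0.04],[0,0,0],0.6],[[0,0,-0.08],[0,0,0],0.6],[[0,0,-0.11],[0,0,0],0.6],[[0,0,-0.12],[0,0,0.05],0.6],[[0,0,-0.12],[0,0,0.1],0.6],[[0,0,-0.12],[0,0,0.15],0.6],[[0,0,-0.12],[0,0,0.198],0.6]]'
python3 - <<'E'
from h import *
plan([549,166.5,390],.065)
f=grab_frame('top')[:,:,::-1];cv2.imwrite('pics/top3.png',f)
E
```

```text
t: 8.3
position: [501.6, 16.8, 269.3]
tool_rot: [3.141, -0.004, 0.262]
contact_force: [-0.1, 1.3, 0.2]
grip_width: 0.596
gripper_force: 0.0
t: 8.88
position: [501.5, 17.0, 387.5]
tool_rot: [-3.14, -0.004, 0.062]
contact_force: [-0.5, 0.1, -0.3]
grip_width: 0.601
gripper_force: 0.0
t 8.88 shift m [ 0.0567 -0.1462 -0.0021] turn [-0.001 -0.004 -0.003] J [-1.03  0.1   1.02  1.69 -0.08  1.4  -1.51] F [-0.5  0.1 -0.3]
```

```bash
python3 -m handwheel '[[[0.012,-0.03,0],[0,0,0],0.6],[[0.024,-0.06,0],[0,0,0],0.6],[[0.036,-0.09,0],[0,0,0],0.6],[[0.048,-0.12,0],[0,0,0],0.6],[[0.0565,-0.146,0],[0,0.004,0],0.6],[[0.0565,-0.146,0],[0,0.004,0],0.6],[[0.0565,-0.146,0],[0,0.004,0],0.6]]'
python3 - <<'E'
from h import *
plan([549,166.5,283],.065)
m=camera_model('wrist');f=grab_frame('wrist')[:,:,::-1];cv2.imwrite('pics/w3.png',f)
print(proj('wrist',[549,166.5,280],m))
print('jar axis',proj('wrist',[650,53,128],m))
E
```

```text
t: 9.52
position: [548.5, 167.6, 387.0]
tool_rot: [3.141, -0.007, 0.067]
contact_force: [0.2, -1.7, 0.3]
grip_width: 0.602
gripper_force: 0.0
t 9.52 shift m [-0.0003  0.0011  0.104 ] turn [ 0.001 -0.007  0.002] J [-1.08  0.3   0.94  1.53 -0.24  1.43 -1.63] F [ 0.2 -1.7  0.3]
[317.38921642 204.51457622]
jar axis [408.73379631 106.80384449]
```

View pics/w3.png

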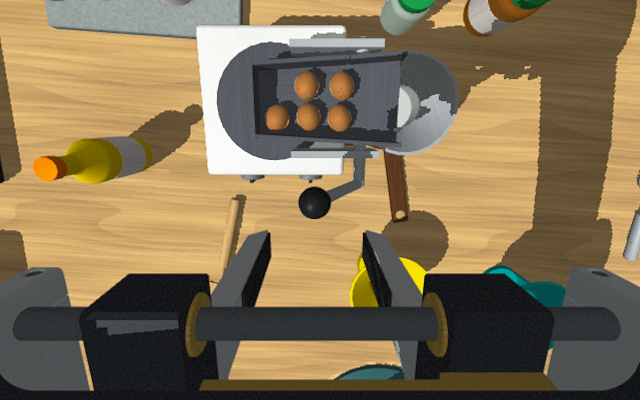

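Run:
```python
from h import *
m=camera_model('wrist');f=cv2.imread('pics/w3.png')
r=lambda u,v,z:ray('wrist',u,v,z,m)[:2].round(1)
print('lip',r(400,53,186),r(392,143,186),r(400,55,179),r(391,141,179),'knob',r(314.5,203,280),'mouth c',r(404,102,128),'edges',r(457.5,100,128),r(405,155,128))
```

```text
lip [700.9  84.9] [604.4  81.5] [700.4  83. ] [606.4  81.3] knob [550.2 167.9] mouth c [655.5  58.5] edges [662.5 -10.9] [587.2  47.8]
```

The picture shows the ball at (314,203), where expected, and the funnel centred in front of the lip at (404,102). The jar's axis is about (653,55), within a few mm of the drop point. Going down to straddle the ball.

```bash
python3 -m handwheel '[[[0.001,0,0.02],[0,-0.007,0],0.6],[[0.001,0,0.045],[0,-0.007,0],0.6],[[0.001,0,0.065],[0,-0.007,0],0.6],[[0.001,0,0.085],[0,-0.007,0],0.6],[[0.001,0,0.098],[0,-0.007,0],0.6],[[0.001,0,0.104],[0,-0.007,0],0.6],[[0.001,0,0.104],[0,-0.007,0],0.5],[[0.001,0,0.104],[0,-0.007,0],0.42]]'
python3 -m handwheel '[[[0,0,0],[0,0,0],0.41],[[0,0,0],[0,0,0],0.41],[[0,0,0],[0,0,0],0.41]]'
python3 - <<'E'
from h import *
plan([549,166.5,282],.065)
E
```

```text
t: 10.23
position: [550.8, 166.5, 284.3]
tool_rot: [-3.141, -0.002, 0.064]
contact_force: [-0.1, 0.8, 0.8]
grip_width: 0.494
gripper_force: 0.0
t: 10.48
position: [550.7, 167.0, 284.1]
tool_rot: [-3.14, -0.002, 0.065]
contact_force: [-0.4, -0.5, -0.1]
grip_width: 0.411
gripper_force: 0.0
t 10.48 shift m [-0.0018  0.0004  0.0021] turn [-0.001 -0.002 -0.   ] J [-1.04  0.37  0.9   1.68 -0.31  1.23 -1.58] F [-0.4 -0.5 -0.1]
```

```bash
python3 -m handwheel '[[[0,0.003,0],[0,0,0],0.41],[[0,0.006,-0.001],[0,0,0],0.41],[[0,0.010,-0.003],[0,0,0],0.41],[[0,0.014,-0.005],[0,0,0],0.41],[[0,0.018,-0.0065],[0,0,0],0.41],[[0,0.022,-0.008],[0,0,0],0.41],[[0,0.026,-0.009],[0,0,0],0.41],[[0,0.030,-0.010],[0,0,0],0.41]]'
python3 - <<'E'
from h import *
plan([552,116,296],.065)
f=grab_frame('side')[:,:,::-1];cv2.imwrite('pics/side4.png',f)
E
```

```text
t: 11.15
position: [552.8, 138.6, 294.4]
tool_rot: [-3.138, -0.002, 0.067]
contact_force: [-1.0, 9.6, 7.3]
grip_width: 0.408
gripper_force: 4.7
t 11.15 shift m [-0.0023  0.0225 -0.0017] turn [-0.004 -0.002  0.002] J [-1.01  0.35  0.92  1.68 -0.3   1.25 -1.53] F [-1.   9.6  7.3]
```

```bash
python3 -m handwheel '[[[0,0.003,-0.0005],[0,0,0],0.41],[[0,0.006,-0.001],[0,0,0],0.41],[[0,0.009,-0.0015],[0,0,0],0.41],[[0,0.012,-0.002],[0,0,0],0.41],[[0,0.015,-0.0025],[0,0,0],0.41],[[0,0.018,-0.003],[0,0,0],0.41],[[0,0.021,-0.003],[0,0,0],0.41],[[0,0.024,-0.003],[0,0,0],0.41]]'
python3 -m handwheel '[[[0,0.003,0],[0,0,0],0.41],[[0,0.006,0],[0,0,0],0.41],[[0,0.009,0],[0,0,0],0.41],[[0,0.012,0.001],[0,0,0],0.41],[[0,0.015,0.001],[0,0,0],0.41],[[0,0.018,0.002],[0,0,0],0.41],[[0,0.021,0.003],[0,0,0],0.41],[[0,0.024,0.004],[0,0,0],0.41]]'
python3 - <<'E'
from h import *
plan([556,60,280],.065)
f=grab_frame('side')[:,:,::-1];cv2.imwrite('pics/side5.png',f)
cv2.imwrite('pics/s5.png',cv2.resize(f[90:290,230:430],(0,0),fx=3,fy=3,interpolation=cv2.INTER_CUBIC))
E
```

```text
t: 11.87
position: [554.2, 114.0, 297.1]
tool_rot: [-3.139, -0.002, 0.066]
contact_force: [-0.3, 6.1, 5.1]
grip_width: 0.413
gripper_force: 3.3
t: 12.53
position: [555.7, 89.7, 292.9]
tool_rot: [-3.139, -0.002, 0.066]
contact_force: [-0.5, 5.0, 5.0]
grip_width: 0.411
gripper_force: 2.6
t 12.53 shift m [-0.0017  0.0297  0.0128] turn [-0.002 -0.002  0.001] J [-0.94  0.34  0.93  1.7  -0.29  1.24 -1.45] F [-0.5  5.   5. ]
```

View pics/s5.png

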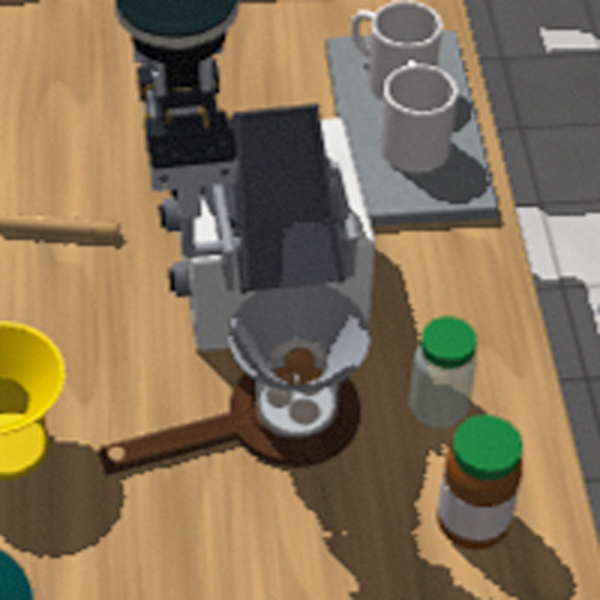

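The picture shows the pan empty at about 0.7 rad and the nuts inside the jar, with brown in the throat at (300,358). The jar is upright. I'll finish the tip.

```bash
python3 -m handwheel '[[[0,0.004,0.001],[0,0,0],0.41],[[0,0.008,0.002],[0,0,0],0.41],[[0,0.012,0.004],[0,0,0],0.41],[[0,0.016,0.006],[0,0,0],0.41],[[0,0.019,0.008],[0,0,0],0.41],[[0,0.022,0.0095],[0,0,0],0.41],[[0,0.024,0.0105],[0,0,0],0.41],[[0,0.026,0.0115],[0,0,0],0.41]]'
python3 -m handwheel '[[[0,0,0],[0,0,0],0.41],[[0,0,0],[0,0,0],0.41],[[0,0,0],[0,0,0],0.41],[[0,0,0],[0,0,0],0.41]]'
```

```text
t: 13.25
position: [557.2, 63.0, 280.8]
tool_rot: [-3.141, -0.001, 0.065]
contact_force: [-0.8, 5.3, 3.5]
grip_width: 0.411
gripper_force: 2.2
t: 13.58
position: [557.1, 62.8, 280.8]
tool_rot: [-3.141, -0.001, 0.065]
contact_force: [0.3, 0.9, -0.2]
grip_width: 0.412
gripper_force: 0.2
```

```bash
python3 -m handwheel '[[[0,-0.005,0],[0,0,0],0.41],[[0,-0.010,-0.001],[0,0,0],0.41],[[0,-0.015,-0.003],[0,0,0],0.41],[[0,-0.020,-0.005],[0,0,0],0.41],[[0,-0.025,-0.007],[0,0,0],0.41],[[0,-0.030,-0.009],[0,0,0],0.41],[[0,-0.035,-0.010],[0,0,0],0.41],[[0,-0.040,-0.011],[0,0,0],0.41]]'
python3 -m handwheel '[[[0,-0.005,-0.001],[0,0,0],0.41],[[0,-0.010,-0.002],[0,0,0],0.41],[[0,-0.015,-0.0025],[0,0,0],0.41],[[0,-0.020,-0.0025],[0,0,0],0.41],[[0,-0.025,-0.0025],[0,0,0],0.41],[[0,-0.030,-0.002],[0,0,0],0.41],[[0,-0.035,-0.001],[0,0,0],0.41],[[0,-0.040,0],[0,0,0],0.41]]'
python3 - <<'E'
from h import *
plan([550.5,171,281],.065)
E
```

```text
t: 14.25
position: [554.9, 102.7, 292.5]
tool_rot: [3.141, -0.002, 0.064]
contact_force: [1.0, -4.9, 5.2]
grip_width: 0.411
gripper_force: 2.5
t: 14.92
position: [551.9, 143.5, 291.8]
tool_rot: [-3.141, -0.001, 0.065]
contact_force: [0.2, -3.4, 2.4]
grip_width: 0.412
gripper_force: 1.6
t 14.92 shift m [ 0.0004 -0.0275  0.0108] turn [-0.001 -0.001 -0.   ] J [-1.02  0.36  0.91  1.68 -0.3   1.25 -1.54] F [ 0.2 -3.4  2.4]
```

```bash
python3 -m handwheel '[[[0,-0.004,0.001],[0,0,0],0.41],[[0,-0.008,0.002],[0,0,0],0.41],[[0,-0.012,0.004],[0,0,0],0.41],[[0,-0.016,0.006],[0,0,0],0.41],[[0,-0.019,0.007],[0,0,0],0.41],[[0,-0.022,0.008],[0,0,0],0.41],[[0,-0.024,0.009],[0,0,0],0.41],[[0,-0.0255,0.010],[0,0,0],0.41]]'
python3 -m handwheel '[[[0,-0.001,0],[0,0,0],0.41],[[0,-0.0015,0],[0,0,0],0.41]]'
python3 - <<'E'
from h import *
plan([550.5,171,281],.065)
f=grab_frame('side')[:,:,::-1];cv2.imwrite('pics/side6.png',f)
for n in('side0','side6'):
    i=cv2.imread(f'pics/{n}.png');c=i[124:147,278:302].max(2)<45;v,u=np.nonzero(c);print(u.mean()+278,v.mean()+124,c.sum())
E
```

```text
t: 15.58
position: [550.3, 168.7, 281.9]
tool_rot: [-3.141, -0.001, 0.065]
contact_force: [0.8, -2.6, 1.5]
grip_width: 0.411
gripper_force: 1.2
t: 15.75
position: [550.2, 169.7, 281.7]
tool_rot: [-3.141, -0.001, 0.065]
contact_force: [0.5, -3.1, -2.9]
grip_width: 0.413
gripper_force: 1.9
t 15.75 shift m [ 0.0004 -0.0012  0.0007] turn [-0.    -0.001 -0.   ] J [-1.04  0.38  0.9   1.68 -0.31  1.23 -1.58] F [ 0.5 -3.1 -2.9]
289.0 135.5068493150685 73
285.0 126.13793103448276 29
```

```bash
python3 -m handwheel '[[[0,-0.001,0],[0,0,0],0.41],[[0,-0.002,0],[0,0,0],0.41],[[0,-0.002,0],[0,0,0],0.41]]'
python3 -m handwheel '[[[0,-0.001,0],[0,0,0],0.41],[[0,-0.002,0],[0,0,0],0.41],[[0,-0.002,0],[0,0,0],0.41]]'
```

```text
t: 16.05
position: [550.0, 172.0, 281.8]
tool_rot: [-3.141, -0.001, 0.065]
contact_force: [0.5, -4.1, -2.9]
grip_width: 0.414
gripper_force: 1.8
t: 16.3
position: [550.0, 174.0, 281.9]
tool_rot: [-3.141, -0.001, 0.065]
contact_force: [-0.0, -3.5, -3.8]
grip_width: 0.411
gripper_force: 1.9
```

```bash
python3 -m handwheel '[[[0,0,0],[0,0,0],0.5],[[0,0.004,0],[0,0,0],0.6],[[0,0.004,-0.005],[0,0,0],0.6],[[0,0.004,-0.03],[0,0,0],0.6],[[0,0.004,-0.06],[0,0,0],0.6],[[0,0.004,-0.09],[0,0,0],0.6],[[-0.03,0.004,-0.12],[0,0,0],0.6],[[-0.07,0.004,-0.14],[0,0,0],0.6]]'
python3 -m handwheel '[[[-0.03,0.01,0],[0,0,0],0.6],[[-0.06,0.03,0],[0,0,0],0.6],[[-0.09,0.06,0],[0,0,0],0.6],[[-0.09,0.1,0],[0,0,0],0.6],[[-0.09,0.13,0],[0,0,0],0.6],[[-0.09,0.16,0],[0,0,0],0.6],[[-0.09,0.16,0],[0,0,0],0.6]]'
python3 - <<'E'
from h import *
plan([550.5,171,281],.065)
for n in('side','top'):
    f=grab_frame(n)[:,:,::-1];cv2.imwrite(f'pics/{n}7.png',f)
for n,a in(('side',(124,147,278,302)),('top',(198,217,268,290))):
  for k in '07':
    i=cv2.imread(f'pics/{n}{k}.png');c=i[a[0]:a[1],a[2]:a[3]].max(2)<45;v,u=np.nonzero(c);print(n,k,u.mean()+a[2],v.mean()+a[0],c.sum(),ray(n,u.mean()+a[2],v.mean()+a[0],280))
t=cv2.imread('pics/top7.png')[120:250,220:460];s=cv2.imread('pics/side7.png')[110:290,240:420]
s0=cv2.imread('pics/side0.png')[110:290,240:420]
cv2.imwrite('pics/f7.png',cv2.resize(np.hstack([s0,s]),(0,0),fx=2.2,fy=2.2,interpolation=cv2.INTER_CUBIC))
E
```

```text
t: 16.97
position: [486.6, 165.1, 421.5]
tool_rot: [3.14, -0.003, 0.062]
contact_force: [-0.9, 0.7, 3.3]
grip_width: 0.601
gripper_force: 0.0
t: 17.55
position: [406.6, -5.3, 419.8]
tool_rot: [-3.136, -0.002, 0.058]
contact_force: [0.3, -0.7, -0.1]
grip_width: 0.604
gripper_force: 0.0
t 17.55 shift m [ 0.1537 -0.1668  0.14  ] turn [-0.005 -0.002 -0.007] J [-1.26 -0.34  0.92  1.81  0.26  1.53 -1.88] F [ 0.3 -0.7 -0.1]
side 0 289.0 135.5068493150685 73 [549.99575289 166.22740613 280.        ]
side 7 288.9864864864865 135.47297297297297 74 [549.96506467 166.36163925 280.        ]
top 0 278.984375 207.75 64 [547.35376404 167.07936038 280.        ]
top 7 278.88524590163934 207.50819672131146 61 [548.07322405 167.35676556 280.        ]
```

View pics/f7.png

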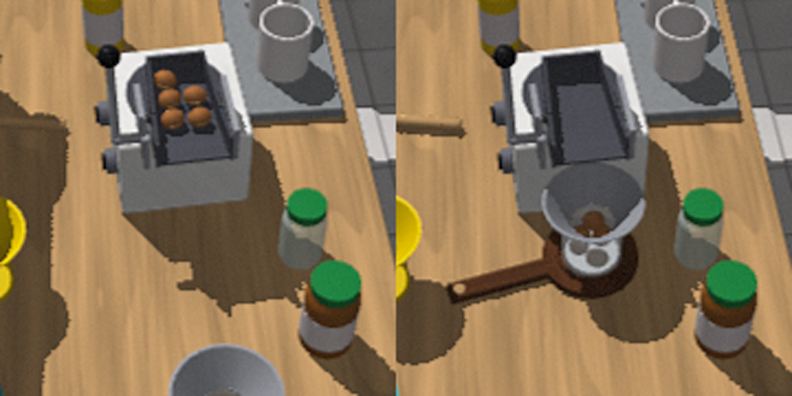

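The last picture shows the pan empty and level, with the knob within 0.2 px of its start, and the jar upright on its board with nuts inside. I'll check numerically for strays and moved bystanders.

Run:
```python
from h import *
for n in('top','side'):
    a=cv2.imread(f'pics/{n}0.png');b=cv2.imread(f'pics/{n}7.png')
    h=lambda i:cv2.inRange(cv2.cvtColor(i,cv2.COLOR_BGR2HSV),(4,110,60),(14,255,190))
    for k,i in(('0',a),('7',b)):
        N,_,st,ce=cv2.connectedComponentsWithStats(h(i));print(n,k,[(tuple(c.round().astype(int)),int(s[4])) for c,s in zip(ce[1:],st[1:]) if s[4]>12])
    d=(cv2.absdiff(a,b).max(2)>40).astype(np.uint8)
    for nm,(x,y,w) in ({'bowl':(462,178,16),'spoon':(460,225,16),'spA':(357,130,8),'spB':(317,140,7),'oil':(186,216,8),'yel':(326,268,14),'turq':(399,273,14)} if n=='top' else {}).items(): print(nm,d[y-w:y+w,x-w:x+w].mean().round(3))
# nuts inside the mouth
f=cv2.imread('pics/top7.png');c=f[170:192,308:332].astype(int);print((c[:,:,2]-c[:,:,0]>25).astype(int).sum());print('\n'.join(''.join('#' if x else '.' for x in r) for r in (c[:,:,2]-c[:,:,0]>25)))
```

```text
top 0 [((np.int64(201), np.int64(31)), 5930), ((np.int64(431), np.int64(33)), 6475), ((np.int64(611), np.int64(68)), 20), ((np.int64(607), np.int64(83)), 23), ((np.int64(617), np.int64(80)), 38), ((np.int64(593), np.int64(83)), 13), ((np.int64(634), np.int64(85)), 47), ((np.int64(355), np.int64(141)), 56), ((np.int64(461), np.int64(178)), 1311), ((np.int64(275), np.int64(175)), 56), ((np.int64(288), np.int64(174)), 60), ((np.int64(401), np.int64(207)), 449), ((np.int64(288), np.int64(185)), 60), ((np.int64(265), np.int64(187)), 59), ((np.int64(277), np.int64(186)), 57), ((np.int64(183), np.int64(215)), 15)]
top 7 [((np.int64(201), np.int64(31)), 5944), ((np.int64(431), np.int64(33)), 6478), ((np.int64(612), np.int64(67)), 22), ((np.int64(627), np.int64(74)), 29), ((np.int64(636), np.int64(75)), 17), ((np.int64(593), np.int64(81)), 22), ((np.int64(605), np.int64(81)), 16), ((np.int64(613), np.int64(88)), 16), ((np.int64(354), np.int64(141)), 50), ((np.int64(461), np.int64(178)), 1311), ((np.int64(313), np.int64(182)), 41), ((np.int64(324), np.int64(183)), 28), ((np.int64(326), np.int6
[... 1020 characters left out ...]
4(393), np.int64(254)), 78), ((np.int64(384), np.int64(270)), 13), ((np.int64(579), np.int64(372)), 6159), ((np.int64(349), np.int64(379)), 2352)]
118
........................
........................
........................
........................
........................
........................
.....#..................
....####................
...#######..............
..########.....###......
..########....####......
..########....#####.....
...######.....#####.....
...####.......####......
...####.......####......
...#####......####......
....#####..######.......
.....####.######........
......###.#####.........
.......##.###...........
........................
........................
```

Two brown patches show in the mouth from above. I'll bring the wrist camera over the jar to make sure no nut rests on the cone.

Run:
```python
from h import *
m=camera_model('wrist')['world_from_camera'];o=get_obs();print(m[:3,3],m[:3,2],o['position'])
c=m[:3,3]+m[:3,2]*(m[2,3]-110)/-m[2,2];print('looks at',c)
plan(o['position']+np.array([652-m[0,3],54-m[1,3],0]),.065)
```

```text
[478.67945451   2.97028344 586.79917699] [-0.25061703 -0.0110091  -0.96802371] [406.26631426  -0.62421711 419.58364416]
looks at [355.23826741  -2.45223798 110.        ]
t 17.65 shift m [ 0.1762 -0.0401  0.0004] turn [-0.003 -0.002 -0.002] J [-1.26 -0.33  0.92  1.81  0.26  1.53 -1.88] F [-0.5  1.6  0.1]
```

```bash
python3 -m handwheel '[[[0.03,-0.01,0],[0,0,0],0.6],[[0.06,-0.02,0],[0,0,0],0.6],[[0.09,-0.03,0],[0,0,0],0.6],[[0.12,-0.04,0],[0,0,0],0.6],[[0.15,-0.04,0],[0,0,0],0.6],[[0.175,-0.04,0],[0,0,0],0.6],[[0.175,-0.04,0],[0,0,0],0.6],[[0.175,-0.04,0],[0,0,0],0.6]]'
python3 - <<'E'
from h import *
m=camera_model('wrist');f=grab_frame('wrist')[:,:,::-1];cv2.imwrite('pics/w8.png',f)
print(m['world_from_camera'][:3,3])
A=[652,54]
for z,r in((128,66),(88,29),(40,36)):
    c=proj('wrist',[*A,z],m);e=proj('wrist',[A[0],A[1]-r,z],m);print(z,c,np.linalg.norm(e-c))
x,y=proj('wrist',[*A,88],m).round().astype(int)
c=f[y-44:y+44,x-60:x+60].astype(int);k=(c[:,:,2]-c[:,:,0]>25);g=c.mean(2)
print('\n'.join(''.join('#' if k[j,i] else ('+' if g[j,i]>140 else ('-' if g[j,i]>80 else '.')) for i in range(0,120)) for j in range(0,88,2)))
E
```

```text
t: 18.32
position: [581.5, 53.5, 415.7]
tool_rot: [3.137, 0.004, 0.066]
contact_force: [-0.3, 0.0, -0.6]
grip_width: 0.603
gripper_force: 0.0
[654.74417545  58.68373754 582.54160262]
128 [318.59497843 122.66235535] 46.51182905443994
88 [318.33863224 122.48221813] 18.819494707016716
40 [318.08083674 122.30106246] 21.295413728174022
-+-------...............#####--------#----------...-..-----...-..-++++++++++++++++++####################################
-------------------------------------...---....--.-....-.....-....-++++++++++++++++++++#################################
----------------------------....................----...-.-.-..-....-+++++++++++++++++++++-##############################
----.......................................--.-.-....-....---.--..-.-+++++++++++++++++++++++############################
........................----------------....-..---....-..-.-..-...--.-++++++++++++++++++++++++##########################
----------------------------------------...--.---..--.-....-.-...-...-++++++++++++++++++++++++++########################
----------------------------------------.
[... 3856 characters left out ...]
.................-------------------------------++++++++++++++++++++###########################
..........................................------------------------------+++++++++++++++++++#############################
............................................----------------------------++++++++++++++++################################
--------------------.-......................------------------------------++++++++++++##################################
--------------------------------------....-++------------------------------+++++++######################################
..----------.......-.---.-#######-----.####+++++++++----------------++++++++++##########################################
```

All the nut-coloured pixels lie within the throat circle, and there are no new blobs anywhere else. The bowl's centroid is unchanged, so its picture difference comes from shadow. Handing in.

```bash
python3 -c "
from bench import *
print(ticket.hand_in())"
```

```text
the job is handed in; nothing more can be done
None
```

I slid the board so the funnel stood under the spout, tipped the pan and returned it level, and handed the job in at 18.4 s. The pan is empty, the jar is upright on its board, and no stray walnuts show in the top or side pictures. I could not count all five nuts inside the jar, or confirm by picture that the spoon and spatula had not moved (the gripper did not go near them).

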